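# Lock the carving head on its ball mount

## Robot

A 7-joint arm with a two-finger parallel gripper is mounted at the origin on the work surface. World frame = base frame: x ahead of the robot, y to its left, z up, the work surface at z = 0. Lengths are in mm, angles in rad, forces in N, time in s.
With the tool pointing down it reaches from about 400 to 875 mm from the base axis. Payload 19.3 kg.
Tool frame: the origin (TCP) lies at the very end of the fingers, on their centre line; the grasp point (between the pads) lies 19 mm behind it (grip_point_offset is the z of the grasp point in the tool frame, in mm); z points along the fingers, x is the direction in which the jaws open and shut, and the axes are right-handed (so a half turn about z gives the same grasp; the last joint's range is limited). The gripper opens to 85 mm and grips with 20 to 120 N. Pads are 22 mm wide; open, the fingers measure 114 mm over their backs; the gripper's body (76 mm by 85 mm) begins 54 mm behind the grasp point. The pads swing forward as they close: fully open they stand 13 mm farther back than shut.
Start: joints at [1.223, 0.521, -0.036, 1.599, 0.021, 1.021, -0.113], TCP at [171.372, -601.038, 231.291] pointing down, gripper open.
Joint ranges: [-2.91, 2.91], [-0.3, 2.13], [-1.5, 1.42], [0.17, 2.43], [-1.26, 4.41], [0.16, 1.93], [-2.52, 2.52]. Speed limits (rad/s): [1.89, 1.89, 2.39, 2.39, 3.01, 3.01, 3.01].

## Interface

Orientations are given as a 3x3 rotation matrix whose columns are the frame's x, y, z axes.
In Python, from workcell import movep, movel, goto_joints, open_gripper, clamp, wait, inverse_kinematics, read_state, camera, PlanningError, finish_job, grip_point_offset gives the robot as it stands. Calls block until the motion is done:
- movep(position, orientation): joint-space move of the TCP to a pose.
- movel(position, frame=None, max_speed=150, guard=None): straight line of the TCP; frame=None keeps the orientation; max_speed is the mean speed in mm/s. With guard (N) it stops when the force on the tool has changed by that much, and returns True; else False.
- goto_joints(angles): joint-space move.
- open_gripper() and clamp(): open the fingers fully, or close them until they stop; the grip force is fixed at half the most.
- wait(seconds).
- inverse_kinematics(position, orientation): joint angles nearest the present ones, or None.
- read_state(): the state.
- camera(name): name is "scene" or "top"; returns a dict with "image" (480x640x3 uint8, blue, green, red), "range_z" (480x640 float32, mm along the optical axis (not along the pixel's ray), 0 where there is no reading), "fx", "fy", "cx", "cy" (pixels), "cam_to_world" (4x4, takes a point from camera to world coordinates). Camera axes: x right, y up, looking along -z (the intrinsics and any distortion apply to the point x, -y, -z); pixel columns grow to the right and rows downward; lengths in mm; the calibration is good to about 2 mm. A picture is of the moment at which its call begins.
A pose or a line that the arm cannot do raises PlanningError and nothing moves.
- finish_job(): hands the job in, once; it reports no verdict.
The state is a dict: "time": time; "qpos": joint angles; "qvel": joint speeds; "joint_efforts": joint torques, N m; "eef_pos": TCP position; "tool_rot": TCP orientation; "ft_force": force on the tool from outside, world axes, zero at the start; "torque": the same for the moment, N m; "finger_gap": finger opening in mm.
Only numpy, scipy, OpenCV 4.12 (cv2) and the standard library are available. Lean on these libraries where they do the work, as an engineer would, in place of code of your own. Each camera call takes 0.05 s, during which the arm holds its last target.

## Task

Pick up the carving head (the steel-and-maple one with the raised latch lever), lower its socket gently over the ball of the round bench mount (no dropping) and push it down, against the stiff brass collar, until you feel it bottom on the iron plate; bed it there for half a second with a steady push of about 25 N, never over 40 N, lever still up. Then let go and press the latch lever all the way down, with no more than about 25 N. Leave the other things on the bench where they are.

Things in the scene. Friction and masses are not known exactly. Their poses are not given: they have to be found in the camera images.
- mount: Fixed mount on the bench, standing 22 to 34 mm high: a dark iron disc 160 mm across, a bright steel ball on a short neck at its centre and a brass collar round the neck. Origin on the disc's axis. The disc's flat top plate lies on packing whose thickness varies and is not measured: its top is 30 to 34 mm above the origin, so where the head comes to rest has to be felt. z up; yaw does not matter.
- ball (a point): Centre of the mount's ball, 56 mm above the mount's origin, so 22 to 26 mm above the top plate. Ball 32 mm in diameter, neck 16 mm.
- collar (a joint): How far (m) the brass friction collar (62 mm across) round the neck has been pushed down: at 0 its top is 40 mm above the mount's origin. The head's rim lands on it first. Stiff, stays where left: 13 N moves it, more than the head's weight, so the head stops on it and must be pushed down with it, 4 to 10 mm, until the head's rim and tongue meet the rigid top plate and force rises sharply: that is home.
- head: Loose carving head, about 0.45 kg (varies by a fifth): dark steel housing 62 x 62 mm, 51 mm high, a cork-topped maple block on it (46 mm along x, 36 mm along y, up to 92 mm height) to be gripped across y, and a low tongue (36 mm wide, 26 mm high) out to x = +92 mm. Stands upright on its rim. Origin: centre of the rim plane (underside), on the socket's axis; x along the tongue, z up.
- socket (a point): Point on the axis of the head's square socket, 26 mm above its rim; when the head is home it lies 0 to 4 mm above the ball's centre, depending on the packing. Socket 35 mm wide (1.5 mm clearance a side, 2.5 mm towards the lever), flared 7 mm a side at the rim.
- block (a point): Centre of the head's maple block, the place to grip: 70 mm above the head's rim plane, at head x = -2 mm, y = 0. The block is 36 mm wide along the head's y.
- latch (a joint): Latch lever angle (rad): 0 fully raised (40 degrees up), 0.70 fully down on its stop. Hinge along the head's y at head x = 30, z = 37 mm; the lever points along head +x, its end swings down as the value grows. Stiff: about 5 to 8 N down on its paddle moves it; it stays where left. Its jaw closes under the ball and is blocked while the head is well short of home.
- paddle (a point): Middle of the upper face of the lever's flat steel paddle (26 mm long, 30 mm wide), where it is pressed: about 50 mm from the hinge. With the lever raised it is at head x = 64, z = 75 mm, with the lever down at head x = 80, z = 44 mm. The mount's plate supports the tongue beneath it.
- bridge_a: Cello bridge blank lying flat, 9 mm thick, straight ahead beyond the gouge; a bystander.
- bridge_b: Another cello bridge blank lying flat at the near right; a bystander.
- gouge_a: Gouge, 240 mm long with a 24 mm wooden handle, lying along x in the middle between mount and head, handle towards the robot; a bystander. Origin 12.5 mm behind the front end of the handle, on the underside.
- g_clamp: Green G-clamp lying flat at the right; a bystander.
- spare_block: Spare block without lever or socket: a 70 x 50 x 30 mm steel foot with a cork-topped maple block, 70 mm high, at the left; a bystander.
- varnish: Amber glass jar, 60 mm across and 85 mm high, at the left; a bystander.
Things that resemble listed ones, but are neither listed nor needed, are in the scene too. What is shaped like the mount but red is not meant.

How it is judged:
By the outcome, as a careful person would: the job done as asked, in the order asked, and still so for the second after the job is handed in, with the robot touching nothing.
It also fails if it takes over 64 s, if anything falls off the work surface, if the arm or the gripper's body presses on something with over 40 N, if the wrist force passes 120 N, or if a joint passes its speed limit or range.

## Working session

There is one attempt and no reset: what is moved stays moved. The work goes in short steps, each a Python script; the robot and the scene stay as the last script left them, time stands still between calls to the robot, and variables do not carry over. Pictures are saved under pics/ and viewed, and the job is handed in when it is done.

```bash
ls; mkdir -p pics; python3 - <<'E'
from workcell import *
import cv2,numpy as np,pickle
s=read_state();print(s['time'],s['eef_pos'],s['ft_force'],s['finger_gap'],grip_point_offset)
for n in("scene","top"):
    c=camera(n);pickle.dump(c,open(n+"0.pkl","wb"));cv2.imwrite(f"pics/{n}0.png",c["image"])
    print(n,c['fx'],c['fy'],c['cx'],c['cy'],np.round(c['cam_to_world'],3).tolist(),[k for k in c])
E
```

```text
pics
0.0 [ 171.28654038 -600.70869695  230.72031718] [-0.13911608  0.29822258 -0.57089856] 85.33298427473687 -18.700000000000003
scene 603.6168073450708 603.6168073450708 321.6554478786181 235.57021824972313 [[-0.51, -0.571, 0.643, 1257.359], [0.86, -0.349, 0.373, 419.872], [0.011, 0.743, 0.669, 867.218], [0.0, 0.0, 0.0, 1.0]] ['image', 'range_z', 'fx', 'fy', 'cx', 'cy', 'cam_to_world']
top 472.05907625150235 472.05907625150235 321.31285903583677 240.735772077376 [[-0.012, 0.996, -0.092, 412.925], [-1.0, -0.012, -0.002, 7.785], [-0.003, 0.092, 0.996, 1105.963], [0.0, 0.0, 0.0, 1.0]] ['image', 'range_z', 'fx', 'fy', 'cx', 'cy', 'cam_to_world']
```

View pics/scene0.png

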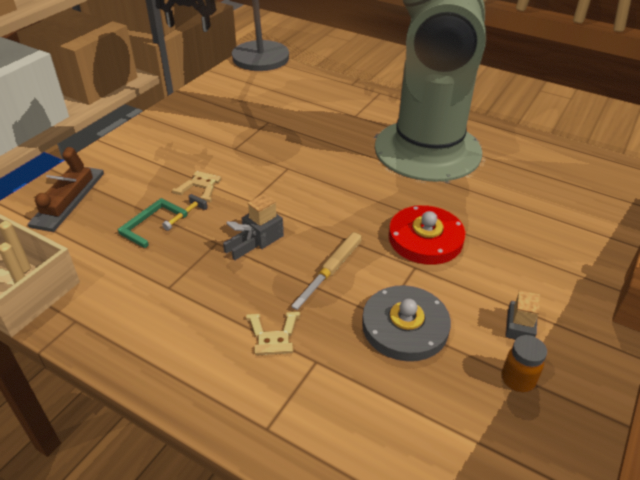

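View pics/top0.png

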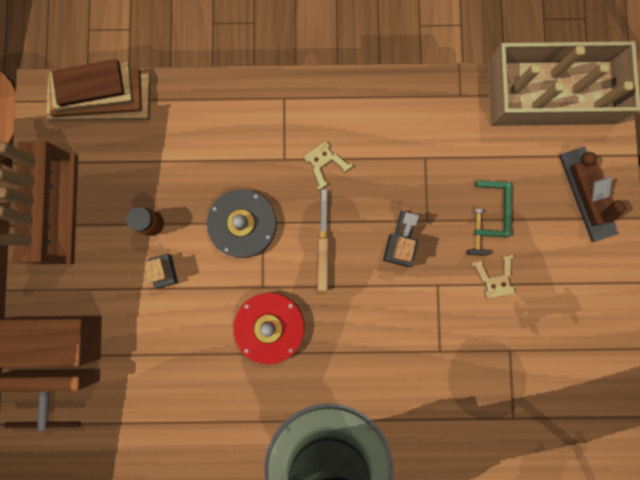

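The candidates in the top view:
- **Head:** the block with the lever at (404,240) or the spare block at (160,270). The head is the one with the steel lever and tongue.
- **Mount:** dark iron at (241,223) or red at (269,328). The dark one is meant.

Next I'll check these in close crops.

```bash
cat > h.py <<'E'
import numpy as np,cv2,pickle
def ray(c,u,v):
    d=np.array([(u-c['cx'])/c['fx'],-(v-c['cy'])/c['fy'],-1.0]);M=np.array(c['cam_to_world'])
    return M[:3,3],M[:3,:3]@d
def onz(c,u,v,z):
    o,d=ray(c,u,v);return o+d*(z-o[2])/d[2]
def proj(c,p):
    M=np.array(c['cam_to_world']);q=M[:3,:3].T@(np.array(p,float)-M[:3,3])
    return np.array([c['cx']+c['fx']*q[0]/-q[2],c['cy']-c['fy']*q[1]/-q[2]])
def cloud(c):
    M=np.array(c['cam_to_world']);v,u=np.mgrid[0:480,0:640];z=c['range_z']
    P=np.stack([(u-c['cx'])/c['fx']*z,-(v-c['cy'])/c['fy']*z,-z],-1)
    W=P@M[:3,:3].T+M[:3,3];W[z==0]=np.nan;return W
def two(c1,p1,c2,p2):
    o1,d1=ray(c1,*p1);o2,d2=ray(c2,*p2)
    A=np.stack([d1,-d2],1);t=np.linalg.lstsq(A,o2-o1,rcond=None)[0]
    a=o1+d1*t[0];b=o2+d2*t[1];return (a+b)/2,np.linalg.norm(a-b)
E
python3 - <<'E'
from h import *
t=pickle.load(open('top0.pkl','rb'));s=pickle.load(open('scene0.pkl','rb'))
def crop(c,x0,y0,w,h,k):return cv2.resize(c['image'][y0:y0+h,x0:x0+w],None,fx=k,fy=k,interpolation=cv2.INTER_CUBIC)
a=np.hstack([crop(t,370,195,70,85,4.7),crop(t,200,180,85,85,4.7)])
b=np.hstack([crop(s,210,185,85,80,4.3),crop(s,355,280,100,80,4.3)])
cv2.imwrite('pics/cr1.png',a);cv2.imwrite('pics/cr2.png',b);print(a.shape,b.shape)
for n,c in(('t',t),('s',s)):
    W=cloud(c);print(n,np.isfinite(W[...,2]).mean())
    for u,v in ([(404,250),(241,223),(240,240),(330,400-80)] if n=='t' else [(262,210),(408,307),(400,345),(330,400)]): print(u,v,W[v,u].round(1))
E
```

```text
(400, 729, 3) (344, 796, 3)
t 0.9961393229166666
404 250 [ 484.6 -168.2   92.6]
241 223 [550.5 186.7  69.7]
240 240 [516.6 195.8  29.7]
330 320 [ 3.307e+02 -8.400e+00 -3.000e-01]
s 0.9940299479166667
262 210 [ 504.8 -156.9   86.8]
408 307 [568.7 198.5  64.1]
400 345 [622.5 212.5  25.3]
330 400 [7.660e+02 1.556e+02 2.000e-01]
```

View pics/cr1.png

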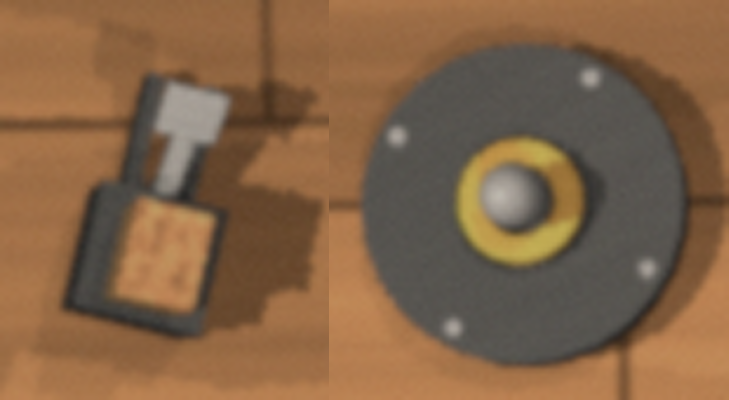

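View pics/cr2.png

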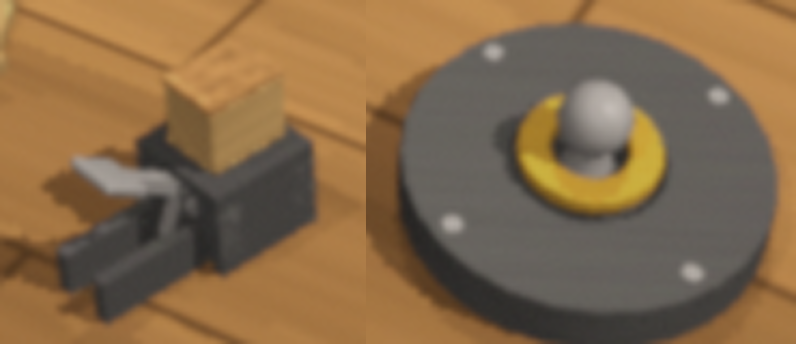

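The crops confirm it: the head has cork, a steel lever and a forked tongue, and the dark iron mount has the ball and brass collar. Now I'll measure both.

```bash
cat > meas.py <<'E'
from h import *
t=pickle.load(open('top0.pkl','rb'));s=pickle.load(open('scene0.pkl','rb'))
Wt,Ws=cloud(t),cloud(s)
def box(W,x0,x1,y0,y1,z0,z1):
    return (W[...,0]>x0)&(W[...,0]<x1)&(W[...,1]>y0)&(W[...,1]<y1)&(W[...,2]>z0)&(W[...,2]<z1)
print('bench z', [np.nanmedian(W[box(W,350,450,-100,60,-20,20)][:,2]).round(2) for W in(Wt,Ws)])
for n,W,c in(('t',Wt,t),('s',Ws,s)):
    m=box(W,440,660,90,300,15,45); P=W[m]
    mt=m&(np.abs(W[...,2]-np.nanmedian(P[:,2]))<3)
    print(n,'plate z',np.median(P[:,2]).round(2),P[:,2].std().round(2),'n',m.sum())
    # dark disc silhouette by image: grey mask
    hsv=cv2.cvtColor(c['image'],cv2.COLOR_BGR2HSV)
    mb=box(W,500,620,150,250,48,90);Pb=W[mb];print(n,'ball pts',mb.sum(),Pb[:,2].max().round(1),Pb.mean(0).round(1))
    # sphere fit r16
    from scipy.optimize import least_squares
    r=least_squares(lambda p:np.linalg.norm(Pb-p,axis=1)-16,Pb.mean(0)-[0,0,10],loss='soft_l1');print(n,'ball fit',r.x.round(1),np.abs(r.fun).mean().round(2))
    # head cork
    mh=box(W,420,560,-260,-100,82,105);Ph=W[mh];print(n,'cork z',np.median(Ph[:,2]).round(1),'n',mh.sum())
    cn,_=cv2.findContours(mh.astype(np.uint8),cv2.RETR_EXTERNAL,cv2.CHAIN_APPROX_NONE);cn=max(cn,key=cv2.contourArea)
    pts=np.array([onz(c,*p[0],92)[:2] for p in cn],np.float32);print(n,'cork rect',cv2.minAreaRect(pts))
    # ball image circle; yellow collar
    y=cv2.inRange(hsv,(20,120,90),(35,255,255))&(box(W,500,620,150,250,20,60).astype(np.uint8)*255)
    cn,_=cv2.findContours(y,cv2.RETR_EXTERNAL,cv2.CHAIN_APPROX_NONE);cn=max(cn,key=cv2.contourArea)
    print(n,'collar ell',cv2.fitEllipse(cv2.convexHull(cn)))
    g=(hsv[...,1]<45)&box(W,500,620,150,250,44,90)
    cn,_=cv2.findContours(g.astype(np.uint8),cv2.RETR_EXTERNAL,cv2.CHAIN_APPROX_NONE);cn=max(cn,key=cv2.contourArea);print(n,'ball circ',cv2.minEnclosingCircle(cn),cv2.boundingRect(cn))
E
python3 meas.py
```

```text
bench z [np.float64(0.24), np.float64(-0.51)]
t plate z 26.26 3.48 n 3565
t ball pts 158 71.4 [556.7 193.1  62.3]
t ball fit [558.  194.7  51.8] 0.94
t cork z 92.0 n 375
t cork rect ((487.3864440917969, -169.385498046875), (37.38585662841797, 46.76499938964844), 75.12643432617188)
t collar ell ((240.1470489501953, 222.52728271484375), (26.40087127685547, 26.96673583984375), 78.04479217529297)
t ball circ ((239.0625, 221.1875), 6.5700364112854) (233, 216, 13, 12)
s plate z 25.1 3.43 n 4660
s ball pts 235 69.0 [564.  196.4  59.9]
s ball fit [557.7 194.4  51.1] 1.07
s cork z 90.8 n 352
s cork rect ((493.06298828125, -165.89886474609375), (48.377479553222656, 53.28752136230469), 71.89458465576172)
s collar ell ((406.979736328125, 314.7276611328125), (27.16667938232422, 34.23404312133789), 100.2962646484375)
s ball circ ((407.65216064453125, 306.88043212890625), 8.904460906982422) (401, 298, 16, 18)
```

```bash
cat > m2.py <<'E'
from h import *
t=pickle.load(open('top0.pkl','rb'));s=pickle.load(open('scene0.pkl','rb'))
Wt,Ws=cloud(t),cloud(s)
def box(W,x0,x1,y0,y1,z0,z1):
    return (W[...,0]>x0)&(W[...,0]<x1)&(W[...,1]>y0)&(W[...,1]<y1)&(W[...,2]>z0)&(W[...,2]<z1)
def big(m):
    cn,_=cv2.findContours(m.astype(np.uint8),cv2.RETR_EXTERNAL,cv2.CHAIN_APPROX_NONE);return max(cn,key=cv2.contourArea)
for n,W,c in(('t',Wt,t),('s',Ws,s)):
  hsv=cv2.cvtColor(c['image'],cv2.COLOR_BGR2HSV)
  for lo in(82,86,88):
    m=box(W,420,560,-260,-100,lo,105);cn=big(m)
    r=cv2.minAreaRect(np.array([onz(c,*p[0],92)[:2] for p in cn],np.float32));print(n,'cork',lo,[np.round(q,1) for q in r])
  # dark disc outline
  reg=box(W,440,680,80,310,8,90)
  cn=cv2.convexHull(big(reg)); el=cv2.fitEllipse(cn)
  p=np.array([onz(c,*q[0],26) for q in cn]);print(n,'disc circle@26',cv2.minEnclosingCircle(p[:,:2].astype(np.float32)))
  y=cv2.inRange(hsv,(20,110,60),(38,255,255))&(box(W,500,620,150,250,15,60).astype(np.uint8)*255)
  cn=cv2.convexHull(big(y));p=np.array([onz(c,*q[0],36) for q in cn]);print(n,'collar@36',cv2.minEnclosingCircle(p[:,:2].astype(np.float32)))
  # dark steel head
  m=box(W,420,620,-260,-100,8,105);cn=big(m)
  P=W[box(W,420,620,-260,-100,44,56)];print(n,'housing top z',np.median(P[:,2]).round(1))
# housing-level outline top
m=box(Wt,420,620,-260,-100,40,60)|box(Wt,420,620,-260,-100,60,105)
cv2.imwrite('pics/hz.png',cv2.resize(np.clip(Wt[190:285,365:445,2]*2.4,0,255).astype(np.uint8),None,fx=6,fy=6,interpolation=cv2.INTER_NEAREST))
cv2.imwrite('pics/hc.png',cv2.resize(t['image'][190:285,365:445],None,fx=6,fy=6,interpolation=cv2.INTER_CUBIC))
b0,e=two(t,(239.06,221.2),s,(408.5,306.5));print('ball two-view',b0.round(1),e.round(2))
b=np.array([558,194.6,51.5])
print(proj(t,b),proj(s,b))
E
python3 m2.py; python3 -c "
import cv2,numpy as np
a=cv2.imread('pics/hc.png');b=cv2.imread('pics/hz.png');x=np.hstack([a,b]);x=cv2.resize(x,(795,475));cv2.imwrite('pics/hcz.png',x)"
```

```text
t cork 82 [array([ 487.4, -169.4]), array([37.4, 46.8]), np.float64(75.1)]
t cork 86 [array([ 487.6, -169.6]), array([37.1, 46.2]), np.float64(75.1)]
t cork 88 [array([ 487.7, -170. ]), array([36.3, 45.7]), np.float64(75.1)]
t disc circle@26 ((557.1950073242188, 193.35643005371094), 80.75691986083984)
t collar@36 ((555.6583862304688, 194.99354553222656), 31.61456871032715)
t housing top z 50.9
s cork 82 [array([ 493.1, -165.9]), array([48.4, 53.3]), np.float64(71.9)]
s cork 86 [array([ 491.8, -167.5]), array([42.9, 51.9]), np.float64(75.1)]
s cork 88 [array([ 490.7, -168.2]), array([41.1, 50.1]), np.float64(75.1)]
s disc circle@26 ((566.1962890625, 195.84165954589844), 86.3329849243164)
s collar@36 ((562.2252807617188, 195.86129760742188), 32.18767166137695)
s housing top z 50.1
ball two-view [556.8 194.8  51.6] 1.28
[238.89284617 220.80770528] [407.7609147  306.91800136]m2.py:24: RuntimeWarning: invalid value encountered in cast
  cv2.imwrite('pics/hz.png',cv2.resize(np.clip(Wt[190:285,365:445,2]*2.4,0,255).astype(np.uint8),None,fx=6,fy=6,interpolation=cv2.INTER_NEAREST))
```

View pics/hcz.png

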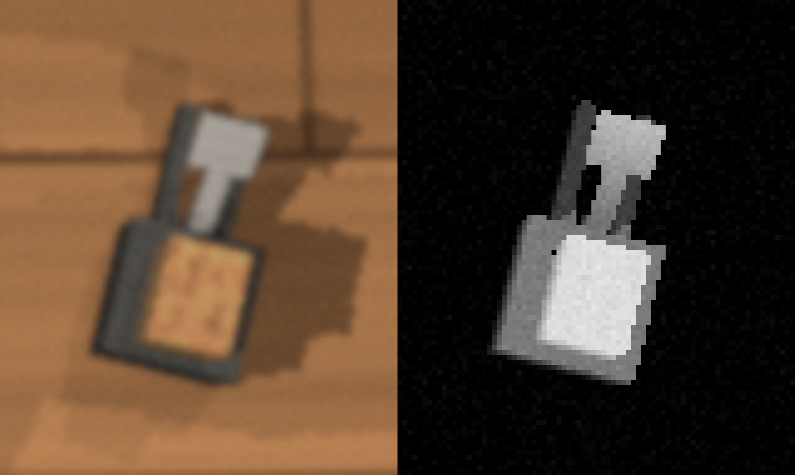

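Measurements so far:
- **Block centre:** about (487.6, -169.8), cork top at z 92, yaw about -15°. The cork rectangle measures 46x36.5 mm, which matches the given size.
- **Ball:** about (557.4, 194.5, 51.5), 26 mm above the plate top.

Moving to grasp.

```bash
cat >> h.py <<'E'
def R(yaw):  # head yaw (rad) -> tool down, jaws along head y
    hy=np.array([-np.sin(yaw),np.cos(yaw),0]);z=np.array([0,0,-1.]);
    best=None
    return np.stack([hy,np.cross(z,hy),z],1)
def Rf(yaw):
    r=R(yaw).copy();r[:,0]*=-1;r[:,1]*=-1;return r
HEAD=np.array([487.6,-169.8]);YAW=np.deg2rad(-14.9);BALL=np.array([557.4,194.5])
def st(*a):
    from workcell import read_state
    s=read_state();print(*a,'t',round(s['time'],2),'p',np.round(s['eef_pos'],1),'f',np.round(s['ft_force'],1),'gap',round(s['finger_gap'],1));return s
E
python3 - <<'E'
from h import *
from workcell import *
for f in(R,Rf):
    for p,y in(((*HEAD,180),YAW),((*BALL,220),YAW),((*BALL,220),0),((*BALL,220),.35)):
        print(f.__name__,y,inverse_kinematics(np.array(p),f(y)))
E
```

```text
R -0.26005405854715513 [ 0.76410996  0.50196508 -0.72857906  1.90883119  0.42492644  0.89001236
  1.13355534]
R -0.26005405854715513 [ 0.30204538  0.74505796 -1.18022613  1.66864731  0.7259456   1.23586272
  0.26868455]
R 0 [ 0.31807961  0.76762453 -1.22054178  1.66793815  0.75508545  1.25880951
  0.5066359 ]
R 0.35 [ 0.2524959   0.68897584 -1.06917908  1.67089718  0.64723406  1.17959033
  0.9396056 ]
Rf -0.26005405854715513 [ 0.29836389  0.41818598 -0.10179463  1.9323193   0.05790682  0.79384875
 -1.66618404]
Rf -0.26005405854715513 [-0.70185301  0.50599181  0.38173302  1.72214348 -0.22281596  0.95632753
 -2.06513624]
Rf 0 [ 0.0106095   0.54583689 -0.64663159  1.68292866  0.37144864  1.03867133
 -2.32830759]
Rf 0.35 [ 0.06099802  0.56545751 -0.72618718  1.68030021  0.42056065  1.0581327
 -2.01914992]
```

```bash
python3 - <<'E'
from h import *
from workcell import *
movep(np.array([*HEAD,175.]),R(YAW));st('hover')
c=camera('scene');pickle.dump(c,open('s1.pkl','wb'))
print(movel(np.array([*HEAD,57.]),max_speed=120,guard=6));st('down')
c=camera('scene');cv2.imwrite('pics/pre.png',cv2.resize(c['image'][100:300,160:400],None,fx=3,fy=3))
E
```

```text
hover t 2.04 p [ 487.4 -170.7  174.9] f [ 1.5  0.2 -0.1] gap 85.7
False
down t 3.23 p [ 488.  -169.9   57.6] f [-0.8  0.1  0.3] gap 85.3
```

View pics/pre.png

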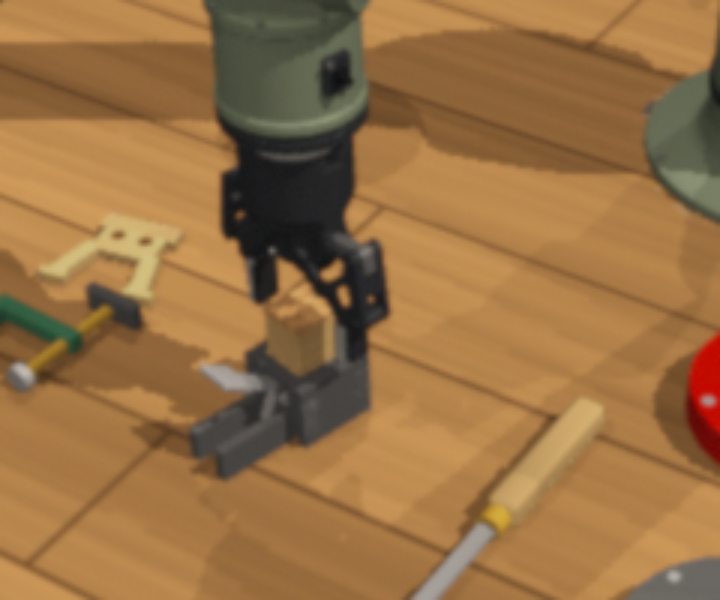

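The open fingers straddle the block, at about (300,335) in the picture. Clamping.

```bash
python3 - <<'E'
from h import *
from workcell import *
clamp();wait(.3);st('clamped')
movel(np.array([*HEAD,70.]),max_speed=60);wait(.2);st('lift')
movel(np.array([*HEAD,170.]),max_speed=150);wait(.3);st('up')
for n in('scene','top'):
    c=camera(n);pickle.dump(c,open(n+'2.pkl','wb'))
    x,y=(190,120) if n=='scene' else (340,170)
    cv2.imwrite(f'pics/{n}2.png',cv2.resize(c['image'][y:y+130,x:x+130],None,fx=4,fy=4))
E
python3 -c "
import cv2,numpy as np
cv2.imwrite('pics/lift.png',cv2.resize(np.hstack([cv2.imread('pics/scene2.png'),cv2.imread('pics/top2.png')]),(800,400)))"
```

```text
clamped t 4.09 p [ 487.7 -169.8   57.3] f [-1.8  1.1  6. ] gap 35.2
lift t 4.66 p [ 487.4 -169.8   69.8] f [-1.  -1.  -4.7] gap 35.4
up t 5.78 p [ 487.4 -169.6  169.5] f [-0.3 -0.2 -5.1] gap 35.4
```

View pics/lift.png

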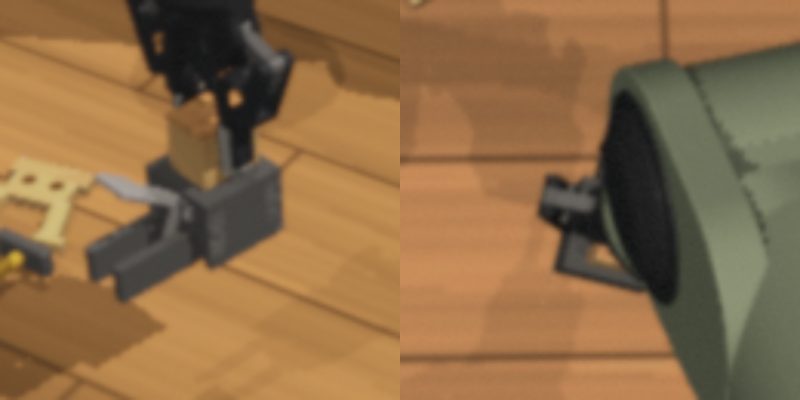

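It is lifted: level, with a weight of about 5 N and the gap holding at 35.4. Carrying it over to the mount.

```bash
cat >> h.py <<'E'
MY=0.15;HX=np.array([np.cos(MY),np.sin(MY)]);TGT=BALL-2.5*HX
E
python3 - <<'E'
from h import *
from workcell import *
movep(np.array([*TGT,170.]),R(MY));wait(.3);st('over',TGT)
for n in('scene','top'):
    c=camera(n);pickle.dump(c,open(n+'3.pkl','wb'))
    x,y=(330,180) if n=='scene' else (170,160)
    cv2.imwrite(f'pics/{n}3.png',cv2.resize(c['image'][y:y+180,x:x+180],None,fx=3,fy=3))
E
python3 -c "
import cv2,numpy as np
cv2.imwrite('pics/over.png',cv2.resize(np.hstack([cv2.imread('pics/scene3.png'),cv2.imread('pics/top3.png')]),(800,400)))"
```

```text
over [554.92807231 194.12640467] t 7.56 p [555.1 193.4 170. ] f [ 0.8  0.1 -4.7] gap 35.4
```

View pics/over.png

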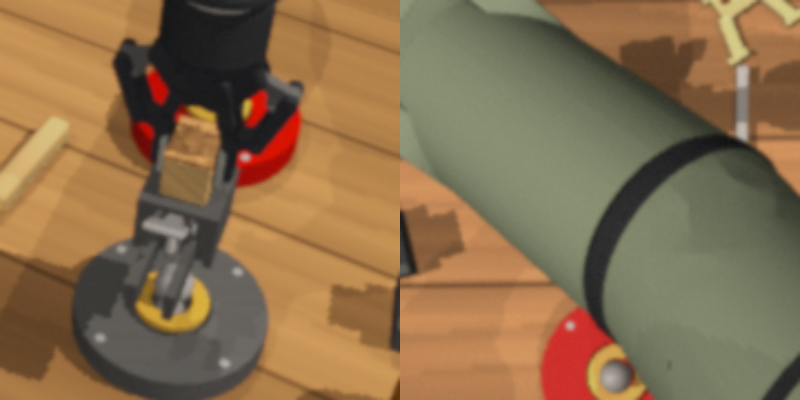

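```bash
python3 - <<'E'
from h import *
c=pickle.load(open('scene3.pkl','rb'));W=cloud(c)
rim=170-57.3
P=W.reshape(-1,3);P=P[np.isfinite(P[:,0])]
HY=np.array([-HX[1],HX[0]])
d=P[:,:2]-(TGT+[0.1,-.5]); hx=d@HX-2; hy=d@HY; hz=P[:,2]-rim   # head frame assuming nominal grip
m=(hz>56)&(hz<86)&(abs(hy)<16)&(hx>5)&(hx<35);print('block front hx (exp 21)',np.percentile(hx[m],[10,25,50,75,90]).round(1),m.sum())
m=(hz>5)&(hz<48)&(hx<25)&(hx>-25)&(hy>20)&(hy<45);print('housing side hy (31)',np.percentile(hy[m],[10,50,90]).round(1),m.sum())
m=(hz>88)&(hz<96)&(abs(hy)<14)&(abs(hx)<15);print('top hz(92)',np.median(hz[m]).round(1),m.sum())
m=(hz>30)&(hz<48)&(hx<45)&(hx>20)&(abs(hy)>20)&(abs(hy)<31);print('housing front hx (31)',np.percentile(hx[m],[10,50,90]).round(1),m.sum())
E
```

```text
block front hx (exp 21) [19.  19.7 20.4 21.3 21.9] 266
housing side hy (31) [30.1 30.4 30.6] 72
top hz(92) 91.2 212
housing front hx (31) [28.1 30.4 32. ] 103
```

The held head agrees with the nominal grip within 0.6 mm. Lowering gently.

```bash
python3 - <<'E'
from h import *
from workcell import *
movel(np.array([*TGT,130.]),max_speed=80);wait(.2);st('130')
for z in (118,108,100):
    g=movel(np.array([*TGT,z]),max_speed=30,guard=4);st(z,g)
    if g:break
else:
    g=movel(np.array([*TGT,86.]),max_speed=15,guard=5);st('contact?',g)
E
```

```text
130 t 8.51 p [555.2 194.2 130.4] f [-0.1  0.4 -4.9] gap 35.2
118 False t 9.06 p [554.9 194.2 117.9] f [ 0.2  0.2 -5.5] gap 35.3
108 False t 9.54 p [554.9 194.1 107.9] f [ 0.5 -0.6 -4.6] gap 35.7
100 False t 9.96 p [554.8 194.2  99.8] f [ 0.2 -0.2 -4.5] gap 35.1
contact? True t 10.58 p [554.8 194.1  90.8] f [2.2 0.6 0.3] gap 35.7
```

```bash
python3 - <<'E'
from h import *
from workcell import *
wait(.1);s=st('start')
z=s['eef_pos'][2]
while z>77:
    z-=1.0
    g=movel(np.array([*TGT,z]),max_speed=8,guard=10);s=st('z%.1f'%z,g)
    if s['ft_force'][2]>13 or np.linalg.norm(s['ft_force'][:2])>8: break
E
```

```text
start t 10.68 p [554.8 194.1  90.8] f [2.3 1.1 2.4] gap 35.7
z89.8 False t 10.96 p [555.  194.1  90. ] f [-0.1 -1.5  4.5] gap 35.3
z88.8 False t 11.23 p [555.  194.1  88.9] f [1.  0.3 4.9] gap 35.6
z87.8 False t 11.51 p [554.9 194.1  87.9] f [-0.1  0.3  4.9] gap 35.4
z86.8 False t 11.78 p [555.  194.1  86.8] f [0.3 0.3 4.4] gap 35.5
z85.8 False t 12.06 p [554.9 194.1  85.8] f [-0.  -0.   4.5] gap 35.2
z84.8 False t 12.33 p [554.9 194.1  84.8] f [ 0.8 -0.6  4.3] gap 35.4
z83.8 False t 12.61 p [554.9 194.1  83.8] f [-1.   0.3  4.3] gap 35.4
z82.8 True t 12.82 p [554.8 194.2  83.1] f [-1.5 -1.1  8.4] gap 35.3
z81.8 True t 13.03 p [554.8 194.2  83.1] f [-2.5 -1.6  8.7] gap 35.1
z80.8 True t 13.23 p [554.8 194.2  83.1] f [-2.1 -1.4 10. ] gap 35.7
z79.8 True t 13.44 p [554.8 194.2  83.1] f [-1.4 -2.4  9. ] gap 35.3
z78.8 True t 13.66 p [554.8 194.2  83.1] f [-1.5 -1.   7.8] gap 35.0
z77.8 True t 13.89 p [554.8 194.2  83.1] f [-1.9 -1.8  8.8] gap 35.2
z76.8 True t 14.14 p [554.8 194.2  83.1] f [-1.2 -1.1  7.5] gap 35.0
```

There is a sharp stop at TCP 83.1, so the rim is at about 25.8. That matches the plate height, and the collar was pushed down about 7.7 mm. Now bedding to about 25 N.

```bash
python3 - <<'E'
from h import *
from workcell import *
z=83.1
def fz(n=4):
    return np.mean([ (wait(.02),read_state()['ft_force'][2])[1] for _ in range(n)])
while z>79:
    z-=0.15
    g=movel(np.array([*TGT,z]),max_speed=8,guard=14);f=fz()
    print('%.2f'%z,g,round(f,1))
    if f>20 or g:break
st('pushed')
t0=read_state()['time'];L=[]
while read_state()['time']<t0+.7 and f<33:
    wait(.05);L.append(round(float(read_state()['ft_force'][2]),1))
print(L);st('end')
E
```

```text
82.95 False 7.8
82.80 False 10.2
82.65 False 13.6
82.50 False 15.7
82.35 False 18.7
82.20 False 21.8
pushed t 16.04 p [554.9 194.2  83. ] f [-7.6 -3.8 21.5] gap 34.8
[21.8, 21.0, 21.4, 21.5, 20.8, 21.9, 21.8, 22.7, 21.9, 21.1, 21.1, 21.0, 22.7, 21.5]
end t 16.74 p [554.8 194.2  83. ] f [-7.8 -3.5 21.5] gap 35.2
```

```bash
python3 - <<'E'
from h import *
from workcell import *
movel(np.array([*TGT,82.07]),max_speed=8);L=[]
for i in range(15):
    wait(.04);L.append(round(float(read_state()['ft_force'][2]),1))
print(L);st('bed')
movel(np.array([*TGT,82.9]),max_speed=10);wait(.1);st('unload')
open_gripper();wait(.2);st('open')
movel(np.array([*TGT,190.]),max_speed=150);wait(.1);st('up')
# move aside for a look
movep(np.array([480.,0.,260.]),R(MY));wait(.1)
for n in('scene','top'):
    c=camera(n);pickle.dump(c,open(n+'4.pkl','wb'))
    x,y=(340,230) if n=='scene' else (180,160)
    cv2.imwrite(f'pics/{n}4.png',cv2.resize(c['image'][y:y+130,x:x+130],(400,400),interpolation=cv2.INTER_CUBIC))
cv2.imwrite('pics/seat.png',np.hstack([cv2.imread('pics/scene4.png'),cv2.imread('pics/top4.png')]))
E
```

```text
[24.2, 24.2, 23.5, 23.8, 23.7, 24.6, 24.2, 24.5, 24.0, 22.9, 24.5, 24.5, 24.0, 25.1, 24.3]
bed t 17.62 p [554.8 194.2  83. ] f [-7.1 -4.2 24.3] gap 35.2
unload t 17.97 p [554.7 194.1  83.1] f [-4.1 -2.5 10.5] gap 35.4
open t 18.72 p [554.9 194.1  82.9] f [ 0.5 -0.7 -1.1] gap 85.4
up t 19.68 p [554.5 193.9 189. ] f [ 0.3 -1.1 -0.3] gap 85.3
```

View pics/seat.png

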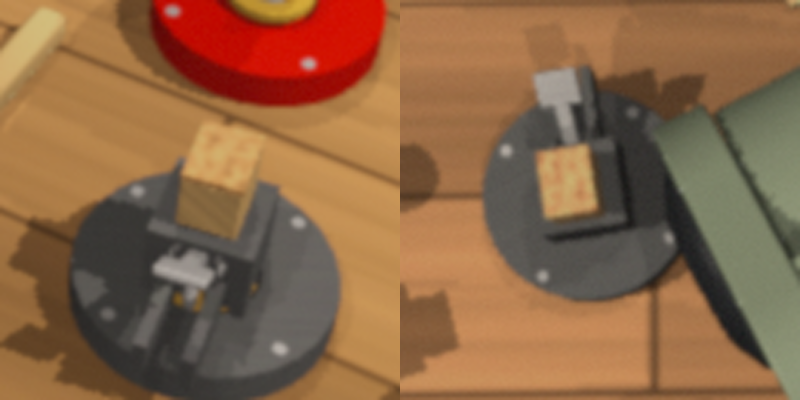

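The head is seated and the lever is still up. Locating the paddle from depth, then pressing it with the fingers closed.

```bash
cat >> h.py <<'E'
HY=np.array([-HX[1],HX[0]]);ORG=np.array([554.85,194.15])+2*HX;RIM=25.8
def pad(c,verbose=True):
    P=cloud(c).reshape(-1,3);P=P[np.isfinite(P[:,0])];d=P[:,:2]-ORG;x=d@HX;y=d@HY;z=P[:,2]-RIM
    for n,m in(('cork',(z>86)&(abs(x)<40)&(abs(y)<40)),('lever',(z>38)&(x>40)&(x<105)&(abs(y)<22))):
        if m.sum()>5:print(n,m.sum(),'x',np.percentile(x[m],[2,50,98]).round(1),'y',np.percentile(y[m],[2,50,98]).round(1),'z',np.percentile(z[m],[2,50,98]).round(1), 'slope deg',np.rad2deg(np.arctan(np.polyfit(x[m],z[m],1)[0])).round(1))
E
python3 - <<'E'
from h import *
from workcell import *
for n in('scene4','top4'):print(n);pad(pickle.load(open(n+'.pkl','rb')))
clamp()
a=ORG+70*HX;b=ORG+72*HX
movep(np.array([*a,150.]),R(MY));wait(.2);st('above')
movel(np.array([*b,118.]),max_speed=80);wait(.1);st('near')
E
```

```text
scene4
cork 458 x [-24.6   0.3  21.5] y [-17.6   0.1  17.3] z [86.7 91.  93.7] slope deg -1.1
lever 145 x [41.9 72.3 81.2] y [-13.6   0.4  14.2] z [52.6 73.3 77.4] slope deg 31.5
top4
cork 376 x [-25.1  -2.5  19.5] y [-18.1  -0.6  16.8] z [87.9 92.1 96.1] slope deg -0.1
lever 196 x [42.4 65.  78.3] y [-15.   -0.9  13.1] z [52.2 70.3 80.2] slope deg 34.7
above t 22.8 p [626.5 203.5 150.9] f [-0.3 -1.1 -0.3] gap -0.0
near t 23.45 p [628.1 205.4 118.3] f [ 0.2  0.3 -0.4] gap -0.3
```

```bash
python3 - <<'E'
from h import *
from workcell import *
f0=-.4
z=116.
while z>66:
    x=72+ (116-z)/46*9
    g=movel(np.array([*(ORG+min(x,81)*HX),z]),max_speed=20,guard=10)
    s=read_state();f=s['ft_force'];print('%.1f'%z,g,'z',round(s['eef_pos'][2],1),np.round(f,1),round(s['time'],1))
    if f[2]>13 or g:break
    z-=2 if z>74 else .5
E
```

```text
116.0 False z 116.1 [-0.8  0.1  0. ] 23.7
114.0 False z 113.9 [ 0.1 -0.4  0.2] 23.9
112.0 False z 111.8 [ 0.1  0.3 -0.7] 24.2
110.0 False z 109.8 [-0.2  0.5 -0.6] 24.4
108.0 False z 107.9 [-0.3  0.1  0.7] 24.7
106.0 False z 105.9 [-0.2  0.1 -0.3] 24.9
104.0 False z 104.1 [1.5 0.3 1.8] 25.2
102.0 False z 102.5 [3.  1.4 5.3] 25.4
100.0 False z 100.8 [5.5 0.4 7.6] 25.7
98.0 False z 98.9 [4.8 1.4 8. ] 25.9
96.0 False z 96.8 [5.3 1.  6.9] 26.2
94.0 False z 94.7 [4.1 1.2 6.2] 26.4
92.0 False z 92.0 [0.9 0.  3.1] 26.7
90.0 False z 89.9 [0.5 0.3 2.3] 26.9
88.0 False z 87.8 [0.9 0.7 0.6] 27.2
86.0 False z 85.8 [ 0.4 -0.   0.8] 27.4
84.0 False z 83.8 [-0.1 -0.2  1.9] 27.7
82.0 False z 81.8 [1.  0.1 1.1] 27.9
80.0 False z 79.8 [0.2 0.4 1.7] 28.2
78.0 False z 77.8 [ 0.5 -0.3  0.9] 28.4
76.0 False z 75.8 [0.5 0.8 0.7] 28.7
74.0 False z 73.8 [ 0.4  0.5 -0. ] 28.9
73.5 False z 73.5 [0.2 0.5 2.9] 29.2
73.0 False z 73.0 [-1.3 -1.   2.7] 29.4
72.5 False z 72.5 [-1.8  0.   2.8] 29.7
72.0 False z 71.9 [-2.1 -1.   2.3] 29.9
71.5 False z 71.5 [-1.6 -0.8  2.4] 30.2
71.0 False z 71.0 [-2.3 -0.6  3.3] 30.4
70.5 False z 70.5 [-2.  -0.4  2.3] 30.7
70.0 False z 70.0 [-2.2  0.   2.5] 30.9
69.5 False z 69.8 [-3.8 -0.6  6.7] 31.2
69.0 False z 69.6 [-4.5 -2.5 11.3] 31.4
68.5 False z 69.5 [-6.  -2.4 15.1] 31.7
```

There is a firm stop at z 69.6, against an expected 69.8. But the resistance fell between z 92 and 74, so I'll lift off and look.

```bash
python3 - <<'E'
from h import *
from workcell import *
p=ORG+80.5*HX
movel(np.array([*p,68.2]),max_speed=10,guard=8);wait(.2);st('press')
movel(np.array([*p,150.]),max_speed=120)
movep(np.array([480.,0.,260.]),R(MY));wait(.1);st('away')
for n in('scene','top'):
    c=camera(n);pickle.dump(c,open(n+'5.pkl','wb'));print(n);pad(c)
    x,y=(340,230) if n=='scene' else (180,160)
    cv2.imwrite(f'pics/{n}5.png',cv2.resize(c['image'][y:y+130,x:x+130],(400,400),interpolation=cv2.INTER_CUBIC))
cv2.imwrite('pics/press.png',np.hstack([cv2.imread('pics/scene5.png'),cv2.imread('pics/top5.png')]))
E
```

```text
press t 32.15 p [637.1 206.7  69.4] f [-3.4 -2.2 17.5] gap 0.1
away t 34.17 p [480.5   1.  259.7] f [-0.2  0.8  0.3] gap -0.1
scene
cork 459 x [-25.3   0.1  21.7] y [-17.8  -0.3  17.3] z [86.6 91.  93.8] slope deg -0.7
lever 312 x [42.9 76.8 93.7] y [-14.5  -0.4  13.8] z [39.  42.8 46. ] slope deg 0.5
top
cork 383 x [-25.1  -3.   19.8] y [-18.3  -0.7  16.9] z [87.8 92.2 95.5] slope deg 0.8
lever 208 x [41.8 74.3 91.5] y [-14.6  -0.7  13.4] z [39.9 44.  47.9] slope deg 0.9
```

View pics/press.png

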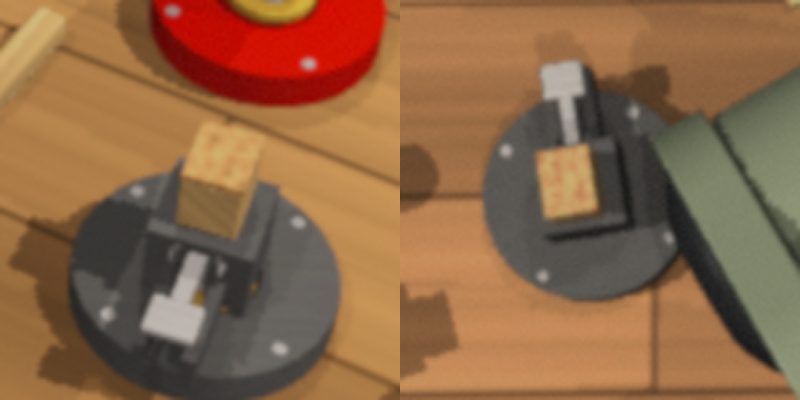

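The lever lies flat with the paddle at z 44, as specified, and the head is still home. A quick check that the other items haven't moved, then I'll hand it in.

```bash
python3 - <<'E'
from h import *
from workcell import *
a=pickle.load(open('top0.pkl','rb'))['range_z'];b=pickle.load(open('top5.pkl','rb'))['range_z']
sa=pickle.load(open('scene0.pkl','rb'))['range_z'];sb=pickle.load(open('scene5.pkl','rb'))['range_z']
for n,m in(('top',abs(a-b)>6),('scene',abs(sa-sb)>6)):
    k,_,s,c=cv2.connectedComponentsWithStats(m.astype(np.uint8));print(n,[(s[i].tolist()) for i in range(1,k) if s[i,4]>12])
finish_job()
E
```

```text
top [[0, 0, 22, 21, 135], [16, 0, 173, 68, 2962], [38, 0, 38, 35, 257], [52, 0, 22, 12, 95], [105, 0, 11, 9, 29], [126, 0, 10, 10, 26], [163, 0, 7, 8, 25], [170, 0, 12, 8, 31], [171, 0, 141, 68, 2284], [242, 0, 6, 11, 29], [330, 0, 33, 45, 341], [360, 0, 30, 21, 130], [386, 0, 15, 13, 64], [399, 0, 82, 64, 1361], [430, 0, 14, 14, 58], [452, 0, 64, 63, 868], [514, 0, 13, 13, 51], [504, 0, 81, 45, 915], [560, 0, 30, 16, 164], [580, 0, 60, 42, 805], [633, 0, 7, 4, 13], [158, 3, 4, 6, 13], [292, 2, 64, 63, 852], [326, 2, 7, 9, 18], [548, 2, 9, 5, 20], [22, 4, 5, 7, 13], [164, 7, 6, 10, 25], [587, 7, 8, 10, 22], [0, 12, 8, 11, 26], [354, 13, 47, 35, 409], [507, 15, 11, 10, 29], [515, 14, 8, 11, 21], [494, 17, 6, 5, 13], [2, 20, 15, 15, 64], [22, 21, 8, 6, 13], [17, 23, 5, 10, 15], [260, 22, 43, 46, 587], [473, 23, 12, 12, 36], [438, 24, 4, 10, 17], [56, 26, 7, 6, 16], [393, 27, 14, 15, 48], [189, 29, 10, 11, 46], [423, 29, 8, 7, 26], [0, 31, 8, 18, 50], [174, 30, 6, 7, 18], [220, 31, 6, 8, 19], [6, 35, 11, 14, 36], [124, 35, 16, 16, 82], [181, 34, 6, 7, 21], [351, 37, 10, 11, 34], [450, 3
[... 5308 characters left out ...]
, 6, 9, 17], [75, 446, 8, 6, 17], [168, 447, 7, 7, 17], [136, 450, 4, 8, 13], [3, 452, 7, 7, 17], [73, 453, 9, 12, 26], [83, 453, 5, 8, 16], [100, 453, 17, 16, 76], [145, 452, 10, 11, 32], [25, 455, 7, 10, 21], [54, 457, 8, 9, 22], [89, 456, 11, 9, 28], [32, 459, 10, 10, 27], [116, 459, 12, 9, 22], [168, 459, 7, 10, 21], [48, 462, 7, 7, 14], [138, 463, 6, 10, 15], [144, 463, 14, 17, 76], [19, 464, 6, 7, 15], [179, 465, 8, 15, 28], [2, 466, 7, 8, 13], [82, 466, 6, 9, 19], [94, 466, 11, 11, 41], [175, 467, 4, 6, 13], [53, 468, 10, 6, 19], [127, 468, 10, 7, 17], [194, 468, 12, 9, 29], [158, 471, 14, 9, 33], [200, 473, 9, 7, 23], [1, 474, 8, 6, 16]]
the job is handed in; nothing more can be done
```

The carving head is home on the dark iron mount with its latch lever fully down, and the job was handed in at about 34 s.

- **Seating:** I gripped the head by its maple block and lowered it until it touched the collar at TCP z 90.8. I pushed the collar down about 7.7 mm to a sharp stop at z 83.1, which puts the rim at about 25.8 mm, matching the plate height seen by the cameras.
- **Bedding:** I held about 21.5 N for 0.7 s and then about 24 N for 0.6 s on the wrist sensor, with the lever up. Adding the head's weight, that is about 29 N on the plate. Then I let go.
- **Latch:** I pressed the lever with closed fingers to a firm stop at z 69.5, against 69.8 expected, with at most about 17.5 N read. Both cameras then showed it flat (within 1°), with the paddle 43–44 mm above the rim and the head unmoved.

**Checks that disagreed or were weak:**
- The collar moved at about 9–10 N, counting the head's weight, rather than the stated 13 N.
- The lever's resistance dropped to about 1–3 N midway through its travel, though its end position was correct.
- During bedding there was a side load of about 8 N.
- The depth comparison for the other items was noisy at the far edges and the arm hid part of the top view. In the scene view, on the bench area where the listed things lie, only the spots where the head was and now is changed clearly, and no bystander showed movement.

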